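# Park the index plunger, draw out the folding jig and cap its ridge

### The arm

A 6-joint arm with a two-finger parallel gripper is mounted at the origin on the work surface. World frame = base frame: x ahead of the robot, y to its left, z up, the work surface at z = 0. Lengths are in m, angles in rad, forces in N, time in s.
With the tool pointing down it reaches from about 0.25 to 0.725 m from the base axis. Payload 9.7 kg.
Tool frame: the origin (TCP) lies at the centre of the arm's flange, where the gripper is bolted on; the fingertips stand 173 mm ahead of it and the grasp point (between the pads) lies 155 mm ahead of it; z points along the fingers, y is the line along which they close (so a half turn about z gives the same grasp; the last joint's range is limited). The gripper opens to 85 mm and grips with 20 to 120 N. Pads are 22 mm wide; open, the fingers measure 114 mm over their backs; the gripper's body (76 mm by 85 mm) begins 54 mm behind the grasp point. The pads swing forward as they close: fully open they stand 13 mm farther back than shut.
Start: joints at [1.293, 0.087, 0.176, 1.66, 0, 1.571], TCP at [0.151, 0.529, 0.405] pointing down, gripper open.
Joint ranges: [-3.13, 3.13], [-0.85, 1.81], [-1.15, 1.24], [-2.2, 2.28], [-1.44, 1.52], [-3.14, 3.14]. Speed limits (rad/s): [2.22, 2.22, 2.57, 3.14, 3.14, 3.14].

### API

Orientations are given as [roll, pitch, yaw] about the fixed x, y, z axes, in that order (R = Rz(yaw) Ry(pitch) Rx(roll)).
In Python, from rig import robot, jaws, imaging, job gives the robot as it stands. Calls block until the motion is done:
- robot.goto(position, orientation): joint-space move of the TCP to a pose.
- robot.movel(position, ori=None, velocity=0.15): straight line of the TCP; ori=None keeps the orientation; velocity is the mean speed in m/s.
- robot.movej(angles): joint-space move.
- jaws.set_gripper(opening): finger opening in m; the grip force is fixed at half the most; returns when the fingers have stopped.
- robot.wait(seconds).
- robot.solve_ik(position, orientation): joint angles nearest the present ones, or None.
- robot.read_state(): the state.
- imaging.grab_frame(name): name is "scene" or "side" or "wrist"; returns (picture, depth): 420x560x3 uint8, red, green, blue; 420x560 float32, m along the optical axis (not along the pixel's ray), 0 where there is no reading.
- imaging.camera_model(name): a dict with "fx", "fy", "cx", "cy" (pixels), "xyz" and "rotation" of the camera in the world; the wrist camera has in their place "T_tool_cam" (4x4, takes a point from camera to tool coordinates, whose origin is the TCP and whose axes are the flange's). Camera axes: x right, y down, z forward; pixel columns grow to the right and rows downward; lengths in m; the calibration is good to about 2 mm. A picture is of the moment at which its call begins: read the wrist's pose just before it. camera_model takes no time and is no camera call.
A pose or a line that the arm cannot do raises robot.Unreachable and nothing moves.
- job.finish_job(): hands the job in; it is judged then, once.
The state is a dict: "t": time; "joint_positions": joint angles; "joint_velocities": joint speeds; "effort": joint torques, N m; "eef_pos": TCP position; "eef_rot": TCP orientation; "contact_force": force on the tool from outside, world axes, zero at the start; "wrist_torque": the same for the moment, N m; "gripper_width": finger opening in m; "gripper_force": force on a finger pad.
Only numpy, scipy, OpenCV 4.12 (cv2) and the standard library are available. Lean on these libraries where they do the work, as an engineer would, in place of code of your own. Each camera call takes 0.05 s, during which the arm holds its last target. There are 200 camera calls.

### The job

On the green edge-folding jig, pull the sprung index plunger by its black T-grip and twist it a fifth of a turn anticlockwise so that it drops into its rest notch and stays retracted. Draw the freed carriage out by its steel post, towards you from under the press ram, fully to its end stop, then take the steel capping angle (the longer angle, with the grip lug on its back) and nest it over the carriage's ridge angle, fully down, with the ends level. Leave the plunger parked and the carriage out, and do not disturb the other things on the bench.

Things in the scene. Friction and masses are not known exactly. Their poses are not given: they have to be found in the camera images.
- jig: Edge-folding jig, fixed: green base plate 12 mm thick, x -100..125 mm, y +-180 mm about its origin on the bench. x points to the robot's right, y along the slide, away from the robot. A press arm (column x 88..122, beam x -25..125, y 107..143, z 162..210 mm) holds a round ram, 44 mm wide, at (0, 125), underside at z 72 mm, over the ridge until the carriage is out.
- knob_grip (a point): Centre of the plunger's black T-grip, 36 mm wide (its x), 14 mm thick (its y: squeeze here), 30 mm tall (its z). Its z is the plunger's axis, out of the jig, leaning 35 degrees from vertical to the jig's -x, the robot's left: bring the tool down tilted along it. When home it is at (-108, 65, 111) mm in the jig's frame; the fixed collar, 52 mm wide, ends 37 mm below it along the axis.
- plunger (a joint): Pull along the axis, m: 0 home, its pin locking the carriage (clear at 0.007); stop at 0.020. A spring pulls it home: 7.5 N at 0, plus 300 N/m. A side pin on the stem stands in a deep slot at home and must be drawn past 0.013, over a ledge, before it can be twisted (twist at 0.016 to 0.018). Beyond the ledge it drops into the rest notch and stays at 0.010.
- knob (a joint): Twist of the T-grip about its axis, rad: 0 as built, growing anticlockwise seen from above the grip (positive about point knob_grip's z axis), end stop at 1.32. The ledge lies between, the rest notch is centred at 1.2; the pin drops into it from about 0.95 onwards.
- carriage (a joint): How far the carriage is drawn out, m, along the jig's -y, towards the robot: 0 under the ram, locked by the plunger; 0.150 its end stop. About 2 N of drag; it stays where it is left.
- post_top (a point): Centre of the top of the upright steel post that draws the carriage, 16 mm in diameter, 58 mm tall, on the carriage's 190 x 90 x 10 mm aluminium plate, whose top is 32 mm above the bench. Axes as the jig's. Grip it across x, where both sides are free; in +y the ridge begins 20 mm from its rim.
- ridge_mid (a point): Mid-length of the upper edge of the carriage's ridge: a fixed steel angle, apex up, 38 mm legs, 4 mm thick, 140 mm long along this point's y (the jig's y), legs sloping 45 degrees down to its +x and -x. The edge is 62 mm above the bench. The post stands 98 mm from this point in -y.
- cap: Loose capping angle, plain steel, about 0.4 kg: legs 40 x 4 mm, 140 mm long along its y, lying apex up on its leg edges (57 mm across). Origin at the underside, midway between them; outer apex 31 mm, inner apex 25.5 mm above it. Lug on the apex: 40 mm along y, 12 mm thick along x, top 57 mm above the origin. Nested, the origin is 25.5 mm under point ridge_mid.
- offcut: Bystander: a shorter, smaller steel angle without a lug, 30 mm legs, 90 mm long along its y, apex up, 24 mm high. It and the cap lie near the jig, one to its left and one to its right, either way round.
- tin: Bystander: a flat round tin, 76 mm across, 24 mm high, to the right of the jig.
- awl: Bystander: an awl with a wooden handle, 160 mm long, lying to the left of the jig.
- hammer: Bystander: a hammer, 260 mm long, far to the right of the jig.
- brush: Bystander: a brush lying to the left of the jig.
There are look-alikes about, which are no part of the job. What is shaped like the cap but orange or yellow is not meant.

How it is judged:
By the outcome, as a careful person would: the job done as asked, in the order asked, and still so for the second after the job is handed in, with the robot touching nothing.
It also fails if it takes over 72 s, if anything falls off the work surface, if the arm or the gripper's body presses on something with over 40 N, if the wrist force passes 120 N, or if a joint passes its speed limit or range.

## Working session

There is one attempt and no reset: what is moved stays moved. The work goes in short steps, each a Python script; the robot and the scene stay as the last script left them, time stands still between calls to the robot, and variables do not carry over. Pictures are saved under pics/ and viewed, at most 10 in all, crops included, and the job is handed in when it is done.

```bash
ls; mkdir -p pics; python3 - <<'E'
from rig import robot,jaws,imaging,job
import cv2,numpy as np
s=robot.read_state();print(s)
for n in("scene","side","wrist"):
    p,d=imaging.grab_frame(n);cv2.imwrite(f"pics/{n}0.png",p[:,:,::-1]);np.savez(f"pics/{n}0.npz",p=p,d=d)
    print(n,imaging.camera_model(n))
E
```

```text
pics
{'t': 0.0, 'joint_positions': array([ 1.29301400e+00,  8.74555889e-02,  1.75126510e-01,  1.65979943e+00,
       -2.41299799e-06,  1.57074236e+00]), 'joint_velocities': array([ 0.00031694, -0.00044649, -0.00016668, -0.00028912, -0.0001856 ,
        0.0013977 ]), 'effort': array([-1.34574457e-03, -5.20390177e+01,  4.64798355e+01,  1.63120916e-02,
       -1.97521663e-04, -1.11358338e-05]), 'eef_pos': array([0.150823  , 0.52891522, 0.40398147]), 'eef_rot': array([-3.14026048e+00,  2.34110212e-06,  2.86386429e+00]), 'contact_force': array([-0.3959805 , -0.33682221,  0.45623878]), 'wrist_torque': array([-0.06144946,  0.02206544,  0.01356063]), 'gripper_force': 0.0, 'gripper_width': 0.08535932196602335}
scene {'fx': 445.62242384198856, 'fy': 445.62242384198856, 'cx': 279.8612247026227, 'cy': 200.37490211672025, 'xyz': array([ 1.16645759, -0.51030576,  0.91165909]), 'rotation': array([-2.33638821, -0.01260597,  0.95157499])}
side {'fx': 411.8160871567243, 'fy': 411.8160871567243, 'cx': 281.49444613505875, 'cy': 209.57616329255148, 'xyz': array([-0.00335566, -0.75449953,  0.79028065]), 'rotation': array([-2.21947893,  0.01096812, -0.57353855])}
wrist {'fx': 368.8584463699213, 'fy': 368.8584463699213, 'cx': 275.9512476982447, 'cy': 208.203442412284, 'T_tool_cam': array([[ 4.88319895e-04, -9.47499678e-01, -3.19756346e-01,
         8.29853362e-02],
       [ 9.99999868e-01,  5.14640117e-04,  2.18442802e-06,
        -8.50817520e-04],
       [ 1.62489698e-04, -3.19756305e-01,  9.47499804e-01,
         3.22848871e-02],
       [ 0.00000000e+00,  0.00000000e+00,  0.00000000e+00,
         1.00000000e+00]])}
```

View pics/scene0.png

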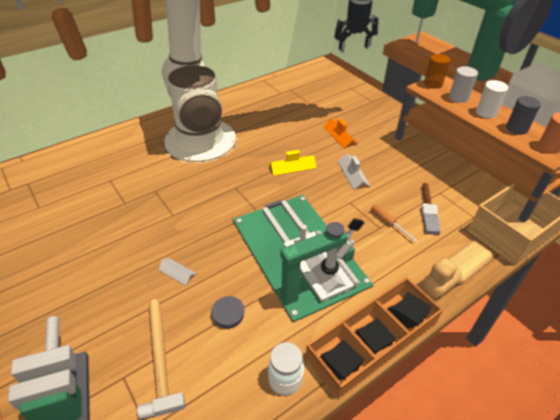

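View pics/side0.png

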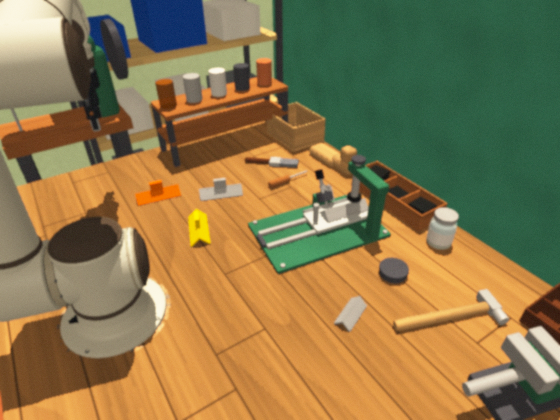

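Candidates for the cap: the plain steel angle with a lug is at scene (353,172) / side (220,190). The look-alikes are yellow at (293,163) / (199,228), orange at (340,132) / (158,193), and the lug-less offcut at (177,271) / (351,313). I choose the grey lugged one. The jig is at scene (303,255), with its T-grip at about (356,225).

```bash
cat > h.py <<'E'
import numpy as np,cv2
from scipy.spatial.transform import Rotation as Ro
from rig import robot,jaws,imaging,job
def campose(n,st=None):
    m=imaging.camera_model(n)
    if n=="wrist":
        st=st or robot.read_state()
        T=np.eye(4);T[:3,:3]=Ro.from_euler('xyz',st['eef_rot']).as_matrix();T[:3,3]=st['eef_pos']
        T=T@m['T_tool_cam'];return m,T[:3,:3],T[:3,3]
    return m,Ro.from_euler('xyz',m['rotation']).as_matrix(),np.array(m['xyz'])
def cloud(d,m,R,t):
    v,u=np.mgrid[:d.shape[0],:d.shape[1]]
    P=np.stack([(u-m['cx'])/m['fx']*d,(v-m['cy'])/m['fy']*d,d],-1)@R.T+t
    P[d==0]=np.nan;return P
def ray(u,v,z,m,R,t):
    r=R@np.array([(u-m['cx'])/m['fx'],(v-m['cy'])/m['fy'],1]);return t+r*(z-t[2])/r[2]
def proj(P,m,R,t):
    c=(np.asarray(P)-t)@R;return c[...,:2]/c[...,2:]*[m['fx'],m['fy']]+[m['cx'],m['cy']]
def grab(n,name):
    c=campose(n);p,d=imaging.grab_frame(n);cv2.imwrite(f"pics/{name}.png",p[:,:,::-1]);np.savez(f"pics/{name}.npz",p=p,d=d);return p,d,c
def rect(xy):
    (c,wh,a)=cv2.minAreaRect((xy*1000).astype(np.float32));return np.round(c,1),np.round(wh,1),round(a,2)
E
python3 - <<'E'
from h import *
for n in("scene","side"):
    z=np.load(f"pics/{n}0.npz");p,d=z['p'],z['d'];c=campose(n);P=cloud(d,*c)
    hsv=cv2.cvtColor(p,cv2.COLOR_RGB2HSV);H,S,V=[hsv[...,i].astype(int) for i in range(3)]
    g=(H>55)&(H<95)&(S>90)&(abs(P[...,2]-.012)<.006)&(P[...,0]>.2)&(P[...,0]<.9)
    k,l,st,_=cv2.connectedComponentsWithStats(cv2.morphologyEx(g.astype(np.uint8),cv2.MORPH_CLOSE,np.ones((9,9))))
    i=1+st[1:,4].argmax();g&=l==i
    print(n,"jig",rect(P[g][:,:2]),np.median(P[g][:,2]))
    box=dict(scene=((335,375,150,192),(155,200,255,288)),side=((196,246,175,203),(332,372,293,332)))[n]
    for (a,b,e,f) in box:
        q=np.zeros_like(g);q[e:f,a:b]=1
        q&=(S<70)&(P[...,2]>.004)&(P[...,2]<.07)
        X=P[q];print(" angle",rect(X[X[:,2]<.035][:,:2]),X[:,2].max(),"lug",X[X[:,2]>.042].mean(0) if (X[:,2]>.042).any() else None, (X[:,2]>.042).sum())
    b=(V<60)&(P[...,2]>.07)&(P[...,2]<.14)&(P[...,0]>.3)&(P[...,0]<.9)&(abs(P[...,1])<.5)
    k,l,st,ce=cv2.connectedComponentsWithStats(b.astype(np.uint8))
    for i in range(1,k):
        if st[i,4]>15: print(" dark",ce[i].round(),st[i,4],np.nanmedian(P[l==i],0).round(4))
E
```

```text
scene jig (array([588.8, -27.2]), array([222. , 359.9]), 81.59) 0.011595875732723138
 angle (array([432.1, 308.7]), array([ 52.9, 145.6]), 69.82) 0.060245452512660336 lug [0.43617106 0.30588774 0.05302757] 64
 angle (array([ 466.9, -315.7]), array([90.1, 41. ]), 21.79) 0.02711505388433899 lug None 0
 dark [356. 224.] 93 [0.6747 0.0785 0.1184]
 dark [328. 268.] 98 [ 0.7216 -0.0437  0.0831]
side jig (array([584.6, -25.6]), array([223. , 357.8]), 81.61) 0.013538690738608916
 angle (array([426.9, 298.1]), array([ 36.6, 136.4]), 69.61) 0.06081695629957107 lug [0.43187392 0.30852686 0.05305319] 60
 angle (array([ 465. , -312.8]), array([90.6, 39.9]), 22.16) 0.028656464583438956 lug None 0
 dark [319. 174.] 43 [0.6619 0.0781 0.1184]
 dark [353. 198.] 55 [ 0.6996 -0.0405  0.0844]
```

```bash
cat >> h.py <<'E'
th=np.deg2rad(-8.4); JO=np.array([.5885,-.014,0])
JR=Ro.from_euler('z',th).as_matrix()@np.array([[0,1,0],[-1,0,0],[0,0,1.]])  # cols: jig x,y,z in world
def J(*p): return JO+JR@(np.array(p,float)/1000)
AX=JR@np.array([-np.sin(np.deg2rad(35)),0,np.cos(np.deg2rad(35))])
KG=J(-108,65,111)
def tool(z,y):
    y=y-z*(y@z);y/=np.linalg.norm(y);return np.stack([np.cross(y,z),y,z],1)
def rpy(R): return Ro.from_matrix(R).as_euler('xyz')
def pose(g,R): return g-.155*R[:,2],rpy(R)
def knobR(s,tw=0): return Ro.from_rotvec(AX*tw).as_matrix()@tool(-AX,s*JR[:,1])
E
python3 - <<'E'
from h import *
f=lambda q:None if q is None else np.round(q,2)
for s in(1,-1):
    for tw in(-.1,0,.6,1.2,1.3):
        for up in(0,.018,.1): print(s,tw,up,f(robot.solve_ik(*pose(KG+AX*up,knobR(s,tw)))))
for s in(1,-1):
    R=tool(np.array([0,0,-1.]),s*JR[:,0])
    for y in(27,-123): print('post',s,y,f(robot.solve_ik(*pose(J(0,y,75),R))))
    print('nest',f(robot.solve_ik(*pose(J(0,-25,87),R))))
    a=np.deg2rad(69.8);R=tool(np.array([0,0,-1.]),s*np.array([np.cos(a),np.sin(a),0]))
    print('cap',s,f(robot.solve_ik(*pose(np.array([.434,.307,.05]),R))))
E
```

```text
1 -0.1 0 [ 0.33  0.65  0.53  1.76 -0.54  2.23]
1 -0.1 0.018 [ 0.34  0.67  0.58  1.8  -0.53  2.24]
1 -0.1 0.1 [ 0.39  0.77  0.87  2.02 -0.51  2.3 ]
1 0 0 [ 0.33  0.65  0.53  1.76 -0.54  2.13]
1 0 0.018 [ 0.34  0.67  0.58  1.8  -0.53  2.14]
1 0 0.1 [ 0.39  0.77  0.87  2.02 -0.51  2.2 ]
1 0.6 0 [ 0.33  0.65  0.53  1.76 -0.54  1.53]
1 0.6 0.018 [ 0.34  0.67  0.58  1.8  -0.53  1.54]
1 0.6 0.1 [ 0.39  0.77  0.87  2.02 -0.51  1.6 ]
1 1.2 0 [ 0.33  0.65  0.53  1.76 -0.54  0.93]
1 1.2 0.018 [ 0.34  0.67  0.58  1.8  -0.53  0.94]
1 1.2 0.1 [ 0.39  0.77  0.87  2.02 -0.51  1.  ]
1 1.3 0 [ 0.33  0.65  0.53  1.76 -0.54  0.83]
1 1.3 0.018 [ 0.34  0.67  0.58  1.8  -0.53  0.84]
1 1.3 0.1 [ 0.39  0.77  0.87  2.02 -0.51  0.9 ]
-1 -0.1 0 [ 0.33  0.65  0.53  1.76 -0.54 -0.91]
-1 -0.1 0.018 [ 0.34  0.67  0.58  1.8  -0.53 -0.9 ]
-1 -0.1 0.1 [ 0.39  0.77  0.87  2.02 -0.51 -0.84]
-1 0 0 [ 0.33  0.65  0.53  1.76 -0.54 -1.01]
-1 0 0.018 [ 0.34  0.67  0.58  1.8  -0.53 -1.  ]
-1 0 0.1 [ 0.39  0.77  0.87  2.02 -0.51 -0.94]
-1 0.6 0 [ 0.33  0.65  0.53  1.76 -0.54 -1.61]
-1 0.6 0.018 [ 0.34  0.67  0.58  1.8  -0.53 -1.6 ]
-1 0.6 0.1 [ 0.39  0.77  0.87  2.02 -0.51 -1.54]
-1 1.2 0 [ 0.33  0.65  0.53  1.76 -0.54 -2.21]
-1 1.2 0.018 [ 0.34  0.67  0.58  1.8  -0.53 -2.2 ]
-1 1.2 0.1 [ 0.39  0.77  0.87  2.02 -0.51 -2.14]
-1 1.3 0 [ 0.33  0.65  0.53  1.76 -0.54 -2.31]
-1 1.3 0.018 [ 0.34  0.67  0.58  1.8  -0.53 -2.3 ]
-1 1.3 0.1 [ 0.39  0.77  0.87  2.02 -0.51 -2.24]
post 1 27 [-0.03  0.24  0.02  1.34  0.   -3.02]
post 1 -123 [ 0.01 -0.11 -0.35  1.32  0.   -2.99]
nest [-0.02  0.12 -0.1   1.35  0.   -3.01]
cap 1 [ 0.62  0.06 -0.24  1.27  0.    0.97]
post -1 27 [-0.03  0.24  0.02  1.34  0.    0.12]
post -1 -123 [ 0.01 -0.11 -0.35  1.32  0.    0.16]
nest [-0.02  0.12 -0.1   1.35  0.    0.13]
cap -1 [ 0.62  0.06 -0.24  1.27  0.   -2.17]
```

```bash
python3 - <<'E'
from h import *
R=knobR(1)
robot.goto(*pose(KG+AX*.10,R))
p,d,c=grab("wrist","w1")
P=cloud(d,*c)
V=p.max(-1)
L=(P-KG)@np.stack([R[:,0],JR[:,1],AX],1)  # local: x tool, y jig y, along axis
b=(V<70)&(abs(L[...,2])<.03)&(abs(L[...,0])<.04)&(abs(L[...,1])<.04)
X=L[b];print(b.sum(),X.min(0),X.max(0),np.median(X,0));t=X[X[:,2]>np.percentile(X[:,2],50)];print(rect(X[:,:2]),np.percentile(X,[2,98],axis=0))
print(proj(KG,*c),robot.read_state()['t'],robot.read_state()['contact_force'])
E
```

```text
946 [-0.01417875 -0.00684926 -0.01261348] [0.02115058 0.00695216 0.01685618] [ 0.01242356 -0.00157291  0.014632  ]
(array([3.5, 0.2]), array([13.8, 35.3]), 89.31) [[-0.01281468 -0.00633935 -0.00965257]
 [ 0.02081852  0.00651786  0.01637625]]
[277.39596203 219.3932222 ] 2.5417 [ 0.11369826 -0.02224823 -1.04331574]
```

View pics/w1.png

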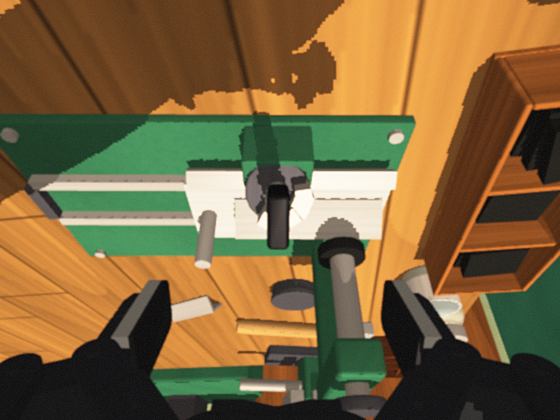

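The T-grip is at pixel (279,217), about 3.5 mm along tool x from the prediction. The jig yaw is right. Grip, pull and twist.

```bash
sed -i 's/^def tool/KG=KG+(-JR[:,0]*np.cos(np.deg2rad(35))-JR[:,2]*np.sin(np.deg2rad(35)))*.0035+.001*AX\ndef tool/' h.py
python3 - <<'E'
from h import *
def rep(n):
    s=robot.read_state();F=s['contact_force'];print(n,round(s['t'],2),'ax',round(F@AX,1),'|F|',round(np.linalg.norm(F),1),'Tax',round(s['wrist_torque']@AX,2),'w',round(s['gripper_width'],4),'gf',round(s['gripper_force'],1), 'pull',round((s['eef_pos']-.155*0-(KG+.155*AX))@AX,4))
R=knobR(1)
robot.movel(*pose(KG,R),velocity=.08);rep('at')
jaws.set_gripper(0.0);rep('grip')
for u in(.006,.012,.017):
    robot.movel(*pose(KG+AX*u,R),velocity=.04);rep(u)
for tw in(.3,.6,.9,1.2):
    robot.movel(*pose(KG+AX*.017,knobR(1,tw)),velocity=.02) if 0 else robot.goto(*pose(KG+AX*.017,knobR(1,tw)));rep(tw)
E
```

```text
at 3.93 ax 0.5 |F| 0.7 Tax -0.02 w 0.0854 gf 0.0 pull 0.0005
grip 4.58 ax 1.1 |F| 2.4 Tax -0.0 w 0.0134 gf 59.3 pull 0.0002
0.006 4.88 ax -10.3 |F| 11.6 Tax -0.02 w 0.0135 gf 58.4 pull 0.0048
0.012 5.18 ax -10.3 |F| 11.7 Tax -0.01 w 0.013 gf 58.4 pull 0.0104
0.017 5.46 ax -13.1 |F| 15.2 Tax -0.02 w 0.0129 gf 58.4 pull 0.0151
0.3 5.85 ax -13.0 |F| 13.9 Tax -0.03 w 0.013 gf 58.5 pull 0.0148
0.6 6.24 ax -12.8 |F| 13.3 Tax 0.06 w 0.0132 gf 58.6 pull 0.0148
0.9 6.63 ax -13.2 |F| 13.5 Tax 0.01 w 0.0134 gf 58.6 pull 0.0147
1.2 7.03 ax -13.2 |F| 13.5 Tax -0.06 w 0.0131 gf 58.6 pull 0.0147
```

```bash
python3 - <<'E'
from h import *
R=knobR(1,1.2)
for u in(.012,.009,.007):
    robot.movel(*pose(KG+AX*u,R),velocity=.04);s=robot.read_state();print(u,s['contact_force']@AX)
jaws.set_gripper(.06)
robot.movel(*pose(KG+AX*.10,R),velocity=.15)
p,d,c=grab("wrist","w2");P=cloud(d,*c)
L=(P-KG)@np.stack([-np.cross(AX,JR[:,1]),JR[:,1],AX],1)
b=(p.max(-1)<70)&(abs(L[...,2]-.01)<.03)&(abs(L[...,0])<.03)&(abs(L[...,1])<.03)
X=L[b];print(np.percentile(X,[2,98],axis=0));X=X[X[:,2]>np.percentile(X[:,2],98)-.006];print(rect(X[:,:2]),robot.read_state()['t'])
E
```

```text
0.012 -10.905084166987026
0.009 3.888445034554057
0.007 15.211768565684517
[[-0.01058516 -0.01796948 -0.0007265 ]
 [ 0.00908858  0.0143945   0.02500854]]
(array([ 0.1, -0.5]), array([34.7, 13.3]), 70.0) 9.125
```

View pics/w2.png

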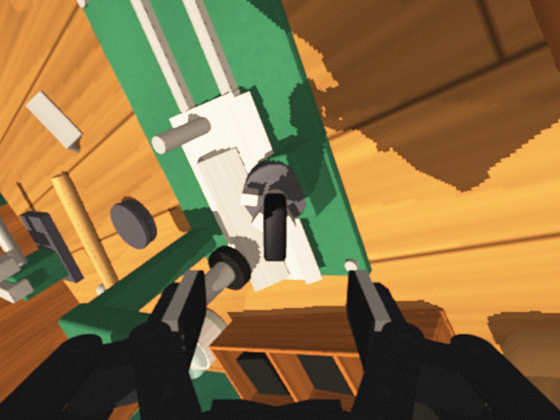

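The plunger is parked: the grip at (275,225) is 10 mm up and turned 70°. Next, the post at pixel (155,145).

```bash
python3 - <<'E'
from h import *
R=tool(np.array([0,0,-1.]),-JR[:,0])
robot.goto(*pose(J(-100,0,230),R))
robot.goto(*pose(J(0,-10,190),R))
p,d,c=grab("wrist","w3");P=cloud(d,*c);L=(P-JO)@JR
b=(abs(L[...,2]-.090)<.006)&(abs(L[...,0])<.03)&(abs(L[...,1]-.03)<.05)
X=L[b];print(b.sum(),X.mean(0),rect(X[:,:2]))
print(proj(J(0,27,90),*c),robot.read_state()['t'])
g=(p[...,1]>p[...,0]*1.5)&(abs(L[...,2]-.012)<.006)
print('plate',rect(L[g][:,:2]))
for z in(.06,.055):
  r=(abs(L[...,2]-z)<.003)&(abs(L[...,0])<.02)&(L[...,1]>.05)&(L[...,1]<.25);print('ridge',np.percentile(L[r],[2,50,98],axis=0))
E
```

```text
443 [-0.00214341 -0.00427576  0.08804748] (array([-2.1, -3.9]), array([14.8, 15.3]), 41.23)
[276.7634594  272.59968543] 10.4583
plate (array([10.2, 12.9]), array([328.5, 223.6]), 89.9)
ridge [[-0.00510621  0.05129189  0.05706136]
 [-0.00183438  0.07921389  0.05853995]
 [ 0.00136432  0.11179548  0.06058287]]
ridge [[-0.00988101  0.05108197  0.05211497]
 [-0.0002333   0.08162306  0.05498783]
 [ 0.00630217  0.11570989  0.05789625]]
```

View pics/w3.png

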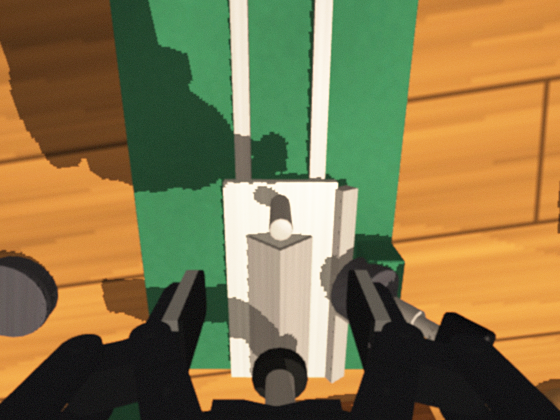

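```bash
python3 - <<'E'
from h import *
R=tool(np.array([0,0,-1.]),-JR[:,0])
def rep(n):
    s=robot.read_state();F=JR.T@s['contact_force'];print(n,round(s['t'],2),F.round(1),'w',round(s['gripper_width'],4),'y',round(((s['eef_pos']-JO)@JR)[1]*1000,1),'T',s['wrist_torque'].round(2));return F
robot.goto(*pose(J(-2,-4,120),R))
robot.movel(pose(J(-2,-4,74),R)[0],velocity=.08);rep('down')
jaws.set_gripper(0);rep('grip')
y=-4
for y in(-20,-80,-140,-150):
    robot.movel(pose(J(-2,y,74),R)[0],velocity=.08);F=rep(y)
    if F[1]>25:break
else:
  while y>-164:
    y-=2;robot.movel(pose(J(-2,y,74),R)[0],velocity=.03);F=rep(y)
    if F[1]>18:break
E
```

```text
down 11.57 [-0.2 -0.2  0.6] w 0.0598 y -4.0 T [-0.03 -0.03  0.03]
grip 12.04 [-6.2 -1.   2.6] w 0.0144 y -3.9 T [ 1.09  0.01 -0.03]
-20 12.39 [-5.9 -2.2  2.1] w 0.0146 y -20.3 T [ 1.1   0.18 -0.02]
-80 13.29 [-7.8 -2.6  1.6] w 0.0145 y -80.2 T [ 1.35  0.14 -0.05]
-140 14.19 [-9.2 -1.9  2.5] w 0.0143 y -140.2 T [1.72 0.14 0.03]
-150 14.47 [-10.   -2.6   1.3] w 0.0145 y -150.3 T [ 1.79  0.16 -0.02]
-152 14.72 [-10.4  -0.9   0.3] w 0.0144 y -151.9 T [ 1.8  -0.06  0.04]
-154 14.97 [-9.9  0.4  1. ] w 0.0147 y -153.9 T [ 1.78 -0.26 -0.02]
-156 15.22 [-9.3 11.7 -6.6] w 0.0143 y -154.6 T [ 1.49 -2.3   0.  ]
-158 15.47 [-10.6  23.7 -15.2] w 0.0147 y -155.3 T [ 1.07 -4.59 -0.07]
```

```bash
python3 - <<'E'
from h import *
R=tool(np.array([0,0,-1.]),-JR[:,0])
robot.movel(pose(J(-3,-155,74),R)[0],velocity=.03);print(JR.T@robot.read_state()['contact_force'])
jaws.set_gripper(.06)
robot.movel(pose(J(-3,-155,140),R)[0],velocity=.15)
robot.goto(*pose(J(-3,-110,220),R))
p,d,c=grab("wrist","w4");P=cloud(d,*c);L=(P-JO)@JR
b=(abs(L[...,2]-.090)<.006)&(abs(L[...,0])<.03)&(abs(L[...,1]+.155)<.04)
print('post',b.sum(),L[b].mean(0),rect(L[b][:,:2]))
r=(L[...,2]>.040)&(L[...,2]<.066)&(abs(L[...,0])<.03)&(L[...,1]>-.14)&(L[...,1]<.03);X=L[r]
print('ridge',rect(X[:,:2]),np.percentile(X,[1,50,99],axis=0),r.sum())
for y in np.arange(-.12,.02,.02):
    q=X[abs(X[:,1]-y)<.006]
    if len(q)>20: t=q[q[:,2]>q[:,2].max()-.004];print(round(y,2),t[:,0].mean().round(4),np.ptp(t[:,0]).round(4),q[:,2].max().round(4),q[:,0].min().round(4),q[:,0].max().round(4))
print(proj(J(-2,-56,62),*c),robot.read_state()['t'])
E
```

```text
[-4.08219714  7.26875999 -1.47843828]
post 411 [-0.00247865 -0.15360332  0.08830341] (array([  -2.5, -153.4]), array([15.3, 14.9]), 17.41)
ridge (array([ -2., -55.]), array([140.9,  42.6]), 89.9) [[-0.02201026 -0.12503118  0.04019749]
 [-0.00220693 -0.06321988  0.05051735]
 [ 0.01770403  0.01320618  0.06039983]] 6706
-0.12 -0.0024 0.0072 0.0611 -0.0232 0.0188
-0.1 -0.0023 0.0081 0.0611 -0.0227 0.0192
-0.08 -0.0022 0.0075 0.0615 -0.0232 0.0186
-0.06 -0.0022 0.0094 0.0609 -0.0227 0.0184
-0.04 -0.002 0.0069 0.0611 -0.0229 0.0178
-0.02 -0.0021 0.008 0.061 -0.0226 0.0182
0.0 -0.002 0.0072 0.0608 -0.0229 0.0193
[275.74452448 256.61275756] 17.325
```

View pics/w4.png

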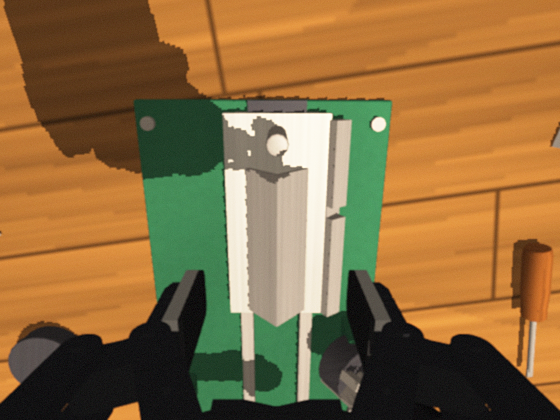

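The carriage is fully out: the post is at (277,143) and the ridge apex runs (276,170) to (276,322), so ridge_mid is at jig (-2.1,-55.3) mm. Now the cap close-up.

```bash
python3 - <<'E'
from h import *
a=np.deg2rad(69.8);R=tool(np.array([0,0,-1.]),np.array([np.cos(a),np.sin(a),0]))
jaws.set_gripper(.085)
robot.goto(*pose(np.array([.434,.307,.17]),R))
p,d,c=grab("wrist","w5");P=cloud(d,*c)
S=p.max(-1).astype(int)-p.min(-1)
b=(S<45)&(P[...,2]>.004)&(np.hypot(P[...,0]-.434,P[...,1]-.307)<.09)&(P[...,2]<.065)
lo=P[b&(P[...,2]<.031)];lug=P[b&(P[...,2]>.05)]
print('body',rect(lo[:,:2]),'lug',rect(lug[:,:2]),len(lug),lug.mean(0))
print(proj([.434,.307,.05],*c),robot.read_state()['t'])
E
```

```text
body (array([432.7, 310.4]), array([ 53.9, 139.1]), 69.35) lug (array([433.1, 310.7]), array([11.7, 40.1]), 69.74) 1005 [0.43198252 0.31096452 0.05548187]
[277.86516929 208.66246366] 18.9333
```

View pics/w5.png

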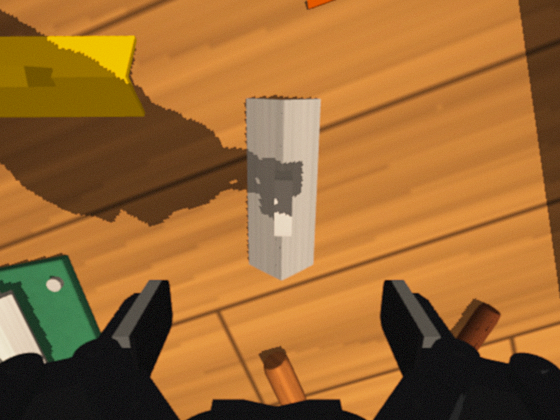

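The grey lugged cap lies at (282,190), lug top at (283,210), confirmed as plain steel and 140 mm long. Yellow is off to the left and the awl handle is at (280,370), clear of the fingers. Grip and carry.

```bash
python3 - <<'E'
from h import *
a=np.deg2rad(69.6);R=tool(np.array([0,0,-1.]),np.array([np.cos(a),np.sin(a),0]))
N=tool(np.array([0,0,-1.]),-JR[:,0])
def rep(n):
    s=robot.read_state();F=JR.T@s['contact_force'];print(n,round(s['t'],2),F.round(1),'w',round(s['gripper_width'],4),'z',round(s['eef_pos'][2]-.155,4),'T',s['wrist_torque'].round(2));return F
g=np.array([.433,.3106,.049])
jaws.set_gripper(.06)
robot.goto(*pose(g+[0,0,.05],R));robot.movel(pose(g,R)[0],velocity=.06);rep('at')
jaws.set_gripper(0);rep('grip')
robot.movel(pose(g+[0,0,.03],R)[0],velocity=.06);rep('lift')
robot.movel(pose(g+[0,0,.15],R)[0],velocity=.15)
robot.goto(*pose(J(-2.1,-55.3,190),N));robot.movel(pose(J(-2.1,-55.3,125),N)[0],velocity=.1);rep('above')
p,d,c=grab("side","s6");grab("wrist","w6")
E
```

```text
at 20.68 [ 0.5 -0.1 -0.5] w 0.0598 z 0.0494 T [ 0.02 -0.03  0.  ]
grip 21.17 [1.5 0.2 3.8] w 0.0107 z 0.0493 T [-0.17  0.07 -0.01]
lift 21.82 [-0.4  0.  -3. ] w 0.0106 z 0.079 T [ 0.    0.06 -0.01]
above 24.82 [-0.1  0.6 -3.9] w 0.0111 z 0.1256 T [ 0.    0.02 -0.  ]
```

```bash
python3 - <<'E'
from h import *
N=tool(np.array([0,0,-1.]),-JR[:,0])
def rep(n):
    s=robot.read_state();F=JR.T@s['contact_force'];print(n,round(s['t'],2),F.round(1),'w',round(s['gripper_width'],4),'z',round(s['eef_pos'][2]-.155,4),'T',s['wrist_torque'].round(2));return F
robot.movel(pose(J(-2.1,-55.3,92),N)[0],velocity=.06);rep('92')
z=92
while z>82:
    z-=1;robot.movel(pose(J(-2.1,-55.3,z),N)[0],velocity=.02);F=rep(z)
    if F[2]>8 or np.linalg.norm(F)>20:break
E
```

```text
92 25.62 [-0.1  0.5 -3.5] w 0.0111 z 0.092 T [-0.    0.01 -0.01]
91 25.87 [ 0.2 -0.1 -3.4] w 0.011 z 0.0913 T [-0.    0.05 -0.01]
90 26.12 [ 0.1 -0.2 -4.4] w 0.0107 z 0.09 T [-0.02  0.02  0.02]
89 26.37 [-0.4 -0.  -4.2] w 0.0107 z 0.0889 T [-0.02 -0.01  0.04]
88 26.62 [-0.5 -0.3 -4. ] w 0.011 z 0.0879 T [-0.   -0.05  0.01]
87 26.87 [ 0.3 -0.  -4.4] w 0.011 z 0.087 T [ 0.02 -0.01 -0.04]
86 27.12 [-2.5 -0.7  1.3] w 0.0108 z 0.0865 T [ 0.63  0.21 -0.06]
85 27.37 [-3.5 -0.9  7.2] w 0.0107 z 0.0862 T [ 0.86  0.29 -0.08]
84 27.62 [-4.6 -1.  11. ] w 0.011 z 0.086 T [ 1.07  0.31 -0.1 ]
```

Seated at the expected height. Release, back off and check.

```bash
python3 - <<'E'
from h import *
N=tool(np.array([0,0,-1.]),-JR[:,0])
robot.movel(pose(J(-2.3,-55.3,85.5),N)[0],velocity=.02)
jaws.set_gripper(.06)
robot.movel(pose(J(-2.3,-55.3,150),N)[0],velocity=.12)
robot.goto(*pose(J(-3,-110,220),N))
p,d,c=grab("wrist","w7");P=cloud(d,*c);L=(P-JO)@JR
r=(L[...,2]>.036)&(L[...,2]<.072)&(abs(L[...,0])<.035)&(L[...,1]>-.14)&(L[...,1]<.04);X=L[r]
print('cap',rect(X[:,:2]),np.percentile(X,[1,50,99],axis=0))
g=(L[...,2]>.085)&(L[...,2]<.1)&(abs(L[...,0])<.03)&(L[...,1]>-.1)&(L[...,1]<0);print('lug',rect(L[g][:,:2]),np.percentile(L[g][:,2],[50,99]))
for y in(-.115,-.09,-.02,.0): 
    q=X[abs(X[:,1]-y)<.006];t=q[q[:,2]>q[:,2].max()-.004];print(y,t[:,0].mean().round(4),q[:,2].max().round(4))
b=(abs(L[...,2]-.090)<.006)&(abs(L[...,0])<.03)&(abs(L[...,1]+.155)<.03);print('post',L[b].mean(0))
print(robot.read_state()['t'])
robot.goto(*pose(J(-60,-190,230),N));p,d,c=grab("scene","s7");cv2.imwrite("pics/s7c.png",cv2.resize(p[180:320,220:400,::-1],None,fx=3,fy=3,interpolation=cv2.INTER_CUBIC))
E
```

```text
cap (array([ -2.2, -54.5]), array([141. ,  56.6]), 89.85) [[-0.02990081 -0.12461491  0.03756289]
 [-0.00236048 -0.06974379  0.05119577]
 [ 0.02551856  0.01368885  0.06600222]]
lug (array([ -2., -55.]), array([11.6, 40.6]), 0.29) [0.09182883 0.09322087]
-0.115 -0.0024 0.0672
-0.09 -0.0025 0.0673
-0.02 -0.0023 0.0663
0.0 -0.0022 0.0662
post [-0.00251767 -0.15302424  0.08825337]
29.5833
```

View pics/w7.png

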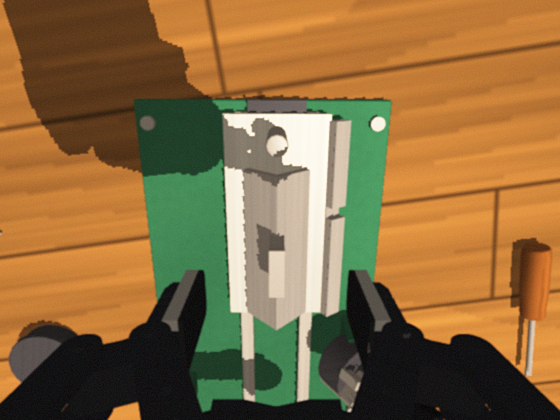

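View pics/s7c.png

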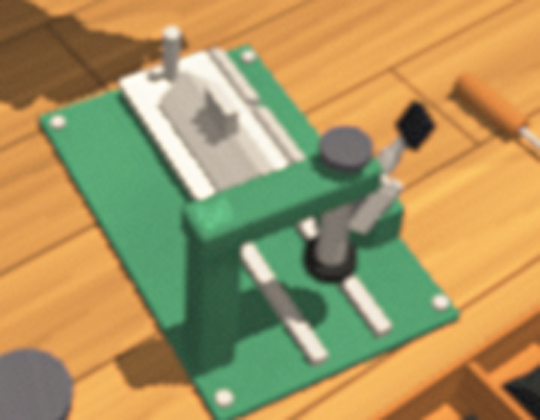

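```bash
python3 - <<'E'
import numpy as np,cv2
a,b=[np.load(f"pics/{n}.npz")['p'] for n in("w4","w7")]
A,B=[cv2.cvtColor(x,cv2.COLOR_RGB2GRAY).astype(np.float32) for x in(a,b)]
for n,(r0,r1,c0,c1) in dict(carriage=(105,165,215,345),plate=(95,135,120,200),rightplate=(95,145,355,410)).items():
    print(n,cv2.phaseCorrelate(A[r0:r1,c0:c1].copy(),B[r0:r1,c0:c1].copy()))
E
```

```text
carriage ((0.47153855120998855, 0.2858896799057682), 0.9207191085815429)
plate ((0.12992222714594703, -0.3339351594802622), 1.1456128269806505)
rightplate ((-0.5768637110054158, -0.2803496765852742), 1.0332594118118286)
```

```bash
python3 -c "
from h import *
print(robot.read_state()['t'],job.finish_job())"
```

```text
the job is handed in; nothing more can be done
30.1083 None
```

The job was handed in at 30 s: plunger parked (raised 10 mm, twisted 70°), carriage drawn to its stop (the final check put it within about 0.5 mm), and the steel cap nested fully down with its ends level to about 0.5 mm.

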